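Salad spatula off its hook and into the utensil pot

ROBOT

A 6-joint arm with a two-finger parallel gripper is mounted at the origin on the work surface. World frame = base frame: x ahead of the robot, y to its left, z up, the work surface at z = 0. Lengths are in m, angles in rad, forces in N, time in s.
With the tool pointing down it reaches from about 0.25 to 0.85 m from the base axis. Payload 12.5 kg.
Tool frame: the origin (TCP) lies midway between the tips of the shut fingers; the grasp point (between the pads) lies ctrl.pinch_z behind it (ctrl.pinch_z is the distance from the TCP to the grasp point, in m); z points along the fingers, x is the direction in which the jaws open and shut, and the axes are right-handed (so a half turn about z gives the same grasp; the last joint's range is limited). The gripper opens to 93 mm and grips with 3 to 60 N. Pads are 15 mm wide; open, the fingers measure 128 mm over their backs; the gripper's body (75 mm by 188 mm) begins 65 mm behind the grasp point.
Start: joints at [-1.42, 0.351, 1.652, -0, 1.139, -0.085], TCP at [0.129, -0.535, 0.219] pointing down, gripper open.
Joint ranges: [-2.75, 2.75], [-0.79, 2.1], [0.01, 2.65], [-1.57, 4.71], [0.07, 3.14], [-2.87, 2.87]. Speed limits (rad/s): [2.22, 2.22, 2.79, 3.14, 3.14, 3.14].

INTERFACE

Orientations are given as a unit quaternion [w, x, y, z].
In Python, from cell import status, optics, order, ctrl gives the robot as it stands.
- The arm moves only by the tool move_arm, never from a script. Its argument "rows" is one flat list of numbers, 6 for each row, row after row: the shift along the tool's x, y, z in mm, then the turn, a rotation vector about the tool's x, y, z in degrees. In form: [tx, ty, tz, rx, ry, rz, tx, ty, tz, rx, ry, rz, ...]. A call has 1 to 10 rows; each row shifts and turns the commanded pose from where the row before left it, along the tool's axes as they then stand; what a row does not reach is not made up. A row lasts 1/10 s, in which the tool goes at most 50 mm and 8.59 degrees, less where a joint would pass 70% of its speed; a pose out of reach is approached as far as the arm can. A call is refused whole if a number of a shift passes 50 or a number of a turn 8.59, either way. A call with a gripper value outside its range is refused whole. "grip" is the opening, from 0 (shut) to 1 (fully open), set as the call begins (left out, the last holds). The fingers move at their own pace and stop on an object; "grip_force" is the grip in N (left out, the last holds). Time passes only in rows, so rows that do not move let the fingers close. It gives the time, the measured TCP pose, the force and the opening at its end, in the units of the state.
- status.read_state(): the state, without advancing time (a new reading comes with each control period).
- optics.snapshot(name): name is "scene" or "side" or "wrist"; returns (picture, depth): 480x640x3 uint8, red, green, blue; 480x640 float32, m along the optical axis (not along the pixel's ray), 0 where there is no reading.
- optics.get_calibration(name): a dict with "fovy" (degrees; the focal length in pixels is half the picture's height over the tangent of half this angle, whatever the lens; pixels are square), "cx", "cy" (the principal point, pixels), "world_from_camera" (4x4, takes a point from camera to world coordinates). Camera axes: x right, y up, looking along -z (the intrinsics and any distortion apply to the point x, -y, -z); pixel columns grow to the right and rows downward; lengths in m; the calibration is good to about 2 mm. A picture is of the moment at which its call begins: read the wrist's pose just before it. get_calibration takes no time and is no camera call; for the wrist camera it gives the pose at the moment of the call.
- order.hand_in(): hands the job in, once; it reports no verdict.
The state is a dict: "clock": time; "q": joint angles; "qd": joint speeds; "joint_torque": joint torques, N m; "tcp_pos": TCP position; "ee_rot": TCP orientation; "ft_force": force on the tool from outside, world axes, zero at the start; "wrist_torque": the same for the moment, N m; "grip_width": finger opening in m.
Only numpy, scipy, OpenCV 4.12 (cv2) and the standard library are available. Lean on these libraries where they do the work, as an engineer would, in place of code of your own. Each camera call takes 0.05 s, during which the arm holds its last target.

TASK

Get the snack counter ready for serving salad rolls: lift the green-handled spatula up and off its hook and stand it, blade down, in the round steel utensil pot. Lower it in until the blade is almost on the bottom before letting go, rather than dropping it. Leave the red and yellow spatulas hanging on their hooks and the pot standing upright.

Things in the scene. Friction and masses are not known exactly. Their poses are not given: they have to be found in the camera images.
- green_spatula: GREEN-handled spatula hanging blade down on a hook. Origin: middle of blade's lower edge, 30 mm above the counter; z up its length (215 mm), y across, x through. Blade 54 wide, z 0-78; handle 26 wide, 12 thick, z 92-215, with a slot through it in x, 12 wide, z 147-187, for the hook; solid end z 187-215 to grip from above across y. 0.1 kg. Which colour hangs where varies
- red_spatula: RED-handled, same shape and axes; stays hanging. All three hooks: 6 mm round bars through the slots, from a fixed steel rail 44 mm behind the handle (its +x side; rail top 8 mm above slot top), pointing to the spatula's own -x, upturned tip 26 mm ahead of the handle, 10 mm above the bar: lift 10 to 33 mm (best 22), then draw 45 mm or more along -x to free it
- yellow_spatula: YELLOW-handled, same shape and axes as the green one; stays hanging. The three hooks are 95 mm apart along y on one rail stand, whose place and yaw (up to 17 degrees either way) vary; the stand is fixed
- pot: the round open steel utensil pot, empty, standing loose on the counter to the robot's right of the stand: 104 mm across, 100 mm high, wall 3 mm, inner floor 5 mm above its underside, 0.6 kg. Origin: centre of its underside; z up

How it is judged:
By the outcome, as a careful person would: the job done as asked, in the order asked, and still so for the second after the job is handed in, with the robot touching nothing.
It also fails if it takes over 45 s, if anything falls off the work surface, if the arm or the gripper's body presses on something with over 40 N, if the wrist force passes 120 N, or if a joint passes its speed limit or range.

## Working session

There is one attempt and no reset: what is moved stays moved. The work goes in short steps, Python scripts to look and compute and a tool call to move; the robot and the scene stay as the last step left them, time stands still between calls to the robot, and variables do not carry over. Pictures are saved under pics/ and viewed, and the job is handed in when it is done.

Besides the shell and the picture viewer there is one more tool, called after ">>>" as a command line: name --argument value ..., lists and objects as JSON in quotes. move_arm: Moves the arm, as the interface text tells. Its arguments: {"type":"object","properties":{"rows":{"type":"array"},"grip":{"type":"number"},"grip_force":{"type":"number"}},"required":["rows"]}

```bash
mkdir -p pics; ls
python3 - <<'E'
from cell import status,optics,order,ctrl
import cv2,numpy as np
print(status.read_state(), ctrl.pinch_z)
for n in("scene","side"):
    p,d=optics.snapshot(n); cv2.imwrite(f"pics/{n}0.png",p[:,:,::-1]); np.savez(f"{n}0.npz",p=p,d=d)
    print(n,optics.get_calibration(n))
E
```

```text
pics
{'clock': 0.0, 'q': array([-1.41961844e+00,  3.51248111e-01,  1.65245590e+00,  2.59214808e-05,
        1.13910993e+00, -8.46129256e-02]), 'qd': array([-0.00033392,  0.00101963,  0.0008076 , -0.00106767, -0.0009529 ,
       -0.00036195]), 'joint_torque': array([ 2.58353371e-03, -4.97323644e+01, -2.85256809e+01,  7.00274552e-02,
        2.57423107e-02, -1.15674861e-04]), 'tcp_pos': array([ 0.12845593, -0.53441457,  0.21808284]), 'ee_rot': array([-4.25776500e-04,  7.85366466e-01, -6.19030808e-01, -4.37879439e-04]), 'ft_force': array([-0.02651478,  0.55947898, -0.62579162]), 'wrist_torque': array([0.01441823, 0.0244796 , 0.0378554 ]), 'grip_width': 0.09307134390956298} 0.0188
scene {'fovy': 53.97956783284483, 'cx': 323.09419272206395, 'cy': 235.78314897006373, 'world_from_camera': array([[-0.62461025, -0.61834527,  0.4769813 ,  0.98882769],
       [ 0.78085294, -0.50345496,  0.36986725,  0.33047437],
       [ 0.01143293,  0.60347513,  0.79729985,  0.80216523],
       [ 0.        ,  0.        ,  0.        ,  1.        ]])}
side {'fovy': 56.12106401929766, 'cx': 317.8939033882758, 'cy': 240.65737138396858, 'world_from_camera': array([[ 0.92837798,  0.17110154, -0.32990695,  0.24422904],
       [-0.37111337,  0.47394532, -0.79853034, -0.72541892],
       [ 0.01972808,  0.86377086,  0.50349847,  0.50460328],
       [ 0.        ,  0.        ,  0.        ,  1.        ]])}
```

View pics/scene0.png

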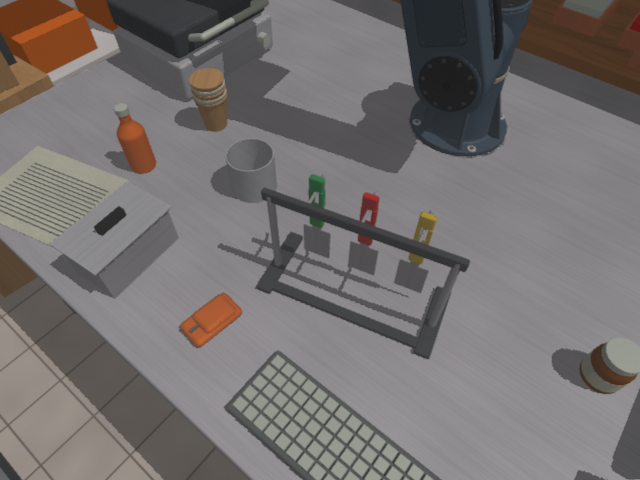

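View pics/side0.png

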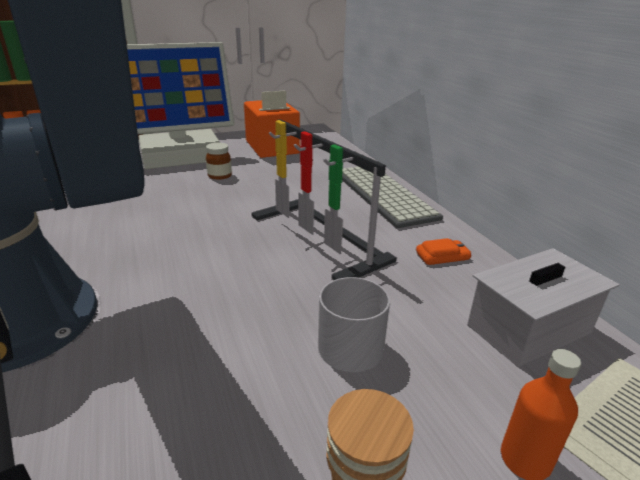

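The scene view shows green at about (317,200), the red and yellow handles next to it, and the pot at (251,170). In the side view green is at (335,180) and the pot at (352,325). Next I'll measure both.

```bash
cat > h.py <<'E'
import numpy as np,cv2
from cell import status,optics,order,ctrl
def cloud(n,d,c=None):
    c=c or optics.get_calibration(n); f=240/np.tan(np.radians(c['fovy']/2))
    v,u=np.mgrid[0:480,0:640]; P=np.stack([(u-c['cx'])/f*d,-(v-c['cy'])/f*d,-d],-1)
    T=c['world_from_camera']; W=P@T[:3,:3].T+T[:3,3]; W[d<=0]=np.nan
    return W
E
python3 - <<'E'
from h import *
from scipy.optimize import least_squares
np.set_printoptions(precision=4,suppress=True)
for n in("scene","side"):
    z=np.load(n+"0.npz");p,d=z['p'],z['d'];W=cloud(n,d)
    h=cv2.cvtColor(p,cv2.COLOR_RGB2HSV);H,S,V=[h[...,i].astype(int) for i in range(3)]
    ok=~np.isnan(W[...,0])&(W[...,0]<0.75)&(W[...,0]>.2)&(np.abs(W[...,1])<.4)
    ms={'g':(abs(H-65)<15)&(S>120),'r':((H<4)|(H>174))&(S>140),'y':(abs(H-23)<5)&(S>140)}
    C={}
    for k,m in ms.items():
        m=m&ok&(W[...,2]>.09)&(W[...,2]<.28)
        m=cv2.erode(m.astype(np.uint8),np.ones((2,2)))>0
        nl,lab,st,ce=cv2.connectedComponentsWithStats(m.astype(np.uint8))
        i=1+np.argmax(st[1:,4]); Q=W[lab==i]; C[k]=np.median(Q,0)
        print(n,k,len(Q),ce[i],C[k],np.percentile(Q,[2,98],axis=0).ravel())
    v=C['y']-C['g']; print('yaw of y axis',np.degrees(np.arctan2(-v[0],v[1])),np.linalg.norm(v[:2]))
    # counter height
    t=ok&(abs(W[...,2])<.015);print('counter z',np.median(W[...,2][t]))
    x0,x1,y0,y1=(225,278,138,202) if n=="scene" else (315,392,278,370)
    m=np.zeros(ok.shape,bool);m[y0:y1,x0:x1]=1
    m&=ok&(W[...,2]>.03)&(W[...,2]<.115)&(S<60)
    Q=W[m]; Q=Q[np.isfinite(Q).all(1)]
    def fun(a):
        r=np.hypot(Q[:,0]-a[0],Q[:,1]-a[1]); return np.minimum(abs(r-.052),abs(r-.049))
    s=least_squares(fun,np.median(Q[:,:2],0),loss='soft_l1',f_scale=.002)
    print('pot',s.x,len(Q),np.median(abs(s.fun)),'top',np.percentile(Q[:,2],99))
E
```

```text
scene g 41 [317.2927 179.1951] [ 0.5708 -0.008   0.2452] [ 0.5665 -0.0177  0.2428  0.5748  0.0023  0.2469]
scene r 185 [371.2595 202.9405] [0.5488 0.0863 0.2371] [0.543  0.0736 0.2027 0.5527 0.0947 0.2465]
scene y 72 [428.8472 217.0972] [0.5247 0.1751 0.245 ] [0.5194 0.1648 0.2408 0.5295 0.1854 0.2472]
yaw of y axis 14.139368134818568 0.18879441878112463
counter z 0.0009634652694533452
pot [ 0.4966 -0.2546] 2164 0.0007112097984215381 top 0.10248944514638716
side g 592 [335.8311 176.0135] [ 0.5684 -0.0207  0.1887] [ 0.5635 -0.0251  0.1297  0.5781 -0.0026  0.2444]
side r 528 [306.4659 160.4129] [0.5449 0.0712 0.1914] [0.5396 0.0669 0.1288 0.5547 0.089  0.2445]
side y 423 [281.4184 147.6478] [0.5223 0.1629 0.191 ] [0.517  0.1588 0.1286 0.5312 0.1812 0.2445]
yaw of y axis 14.080100758128598 0.18929556173465661
counter z 0.0005524176095759725
pot [ 0.498  -0.2545] 4757 0.0004918089449406082 top 0.10093132831493881
```

>>> move_arm --rows '[0, 0, -40, 0, 0, 0, 0, 0, -40, 0, 0, 0, -10, -15, -30, 0, 0, 0, -29, -39, 0, 0, 0, 0, -29, -39, 0, 0, 0, 0, -29, -39, 0, 0, 0, 0, -29, -39, 0, 0, 0, 0, -29, -39, 0, 0, 0, 0, -29, -39, 0, 0, 0, 0, -29, -39, 0, 0, 0, 0]'

```text
clock: 1.1
tcp_pos: [0.3596, -0.2586, 0.3286]
ee_rot: [-0.0, 0.785, -0.619, 0.0]
ft_force: [0.7, -0.4, -0.1]
grip_width: 0.0929
```

>>> move_arm --rows '[-29, -39, 0, 0, 0, 0, -29, -39, 0, 0, 0, 0, -29, -39, 0, 0, 0, 0, -29, -39, 0, 0, 0, 0, -29, -39, 0, 0, 0, 0, -20, -28, 0, 0, 0, -0.5, 0, 0, 0, 0, 0, 0, 0, 0, 0, 0, 0, 0]'

```text
clock: 1.9
tcp_pos: [0.5369, -0.0476, 0.3281]
ee_rot: [0.0, 0.788, -0.615, -0.0]
ft_force: [-0.3, 1.2, -0.5]
grip_width: 0.0928
```

Run:
```python
from h import *
c=optics.get_calibration("wrist")
s=status.read_state();print(s['clock'],s['tcp_pos'],s['ee_rot'],s['ft_force'])
p,d=optics.snapshot("wrist"); cv2.imwrite("pics/w1.png",p[:,:,::-1]);np.savez("w1.npz",p=p,d=d,T=c['world_from_camera']);print(c)
```

```text
1.9 [ 0.53689425 -0.04757019  0.32806808] [ 3.95413137e-04  7.88451429e-01 -6.15096705e-01 -4.80400811e-04] [-0.26077481  1.2430886  -0.51954357]
{'fovy': 68.18854985209614, 'cx': 326.7141447023736, 'cy': 239.259560623014, 'world_from_camera': array([[ 2.43035797e-01,  9.38334227e-01,  2.45891195e-01,
         6.04933698e-01],
       [-9.70017316e-01,  2.35120276e-01,  6.15212311e-02,
        -3.01515828e-02],
       [-8.65287730e-05, -2.53470578e-01,  9.67343092e-01,
         4.94378529e-01],
       [ 0.00000000e+00,  0.00000000e+00,  0.00000000e+00,
         1.00000000e+00]])}
```

View pics/w1.png

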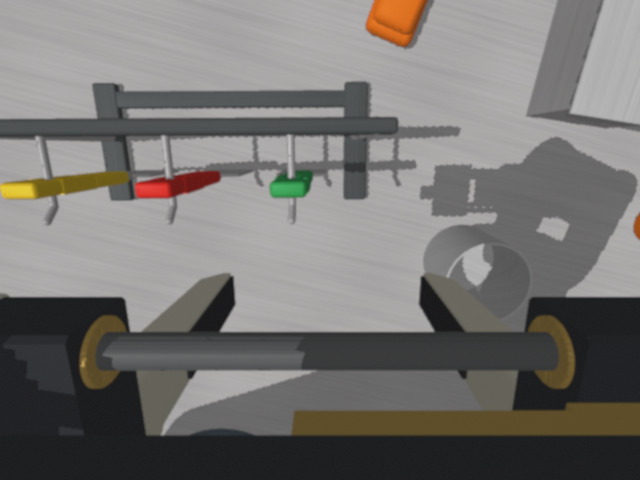

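The wrist view shows the green handle's top at about (290,187), the hooks behind and in front of it, and the rail along row 125. I'll measure the green top and the yaw.

```bash
cat > m.py <<'E'
from h import *
np.set_printoptions(precision=4,suppress=True)
z=np.load("w1.npz");p,d=z['p'],z['d'];c=optics.get_calibration("wrist");c['world_from_camera']=z['T'];W=cloud("wrist",d,c)
h=cv2.cvtColor(p,cv2.COLOR_RGB2HSV);H,S,V=[h[...,i].astype(int) for i in range(3)]
C={}
for k,m in {'g':(abs(H-65)<18)&(S>100),'r':((H<4)|(H>174))&(S>140),'y':(abs(H-25)<6)&(S>140)}.items():
    m=m&(W[...,2]>.238)&(W[...,2]<.26);m[:170]=0;m[200:]=0
    Q=W[m]; r=cv2.minAreaRect((Q[:,:2]*1000).astype(np.float32)); C[k]=np.array(r[0]);print(k,len(Q),r,np.median(Q,0))
for a,b in('yg','yr','rg'):
    v=C[a]-C[b];print(a,b,np.linalg.norm(v),np.degrees(np.arctan2(-v[0],v[1])))
m=(W[...,2]>.2)&(W[...,2]<.24)&(S<70);m[:105]=0;m[140:]=0
Q=W[m];a=cv2.fitLine(Q[:,:2].astype(np.float32),cv2.DIST_HUBER,0,.01,.01).ravel();print('rail',np.degrees(np.arctan2(a[1],a[0])),np.percentile(Q[:,2],98))
E
python3 m.py
```

```text
g 560 ((570.515380859375, -10.580240249633789), (10.786568641662598, 25.12882423400879), 13.669027328491211) [ 0.5707 -0.0109  0.245 ]
r 625 ((546.8845825195312, 81.08138275146484), (10.998964309692383, 25.594757080078125), 14.155248641967773) [0.5475 0.0798 0.2448]
y 638 ((523.36474609375, 173.21530151367188), (10.85454273223877, 26.461557388305664), 15.007376670837402) [0.5242 0.1705 0.2447]
y g 189.74715684528292 14.388289541825007
y r 95.08859916928249 14.32054973314777
r g 94.65869089192971 14.456337002317872
rail -75.57867 0.22662484122695878
```

>>> move_arm --rows '[-14, -21, 0, 0, 0, -0.4, -13.6, -20.6, 0, 0, 0, 0, 0, 0, 0, 0, 0, 0, 0, 0, 30, 0, 0, 0, 0, 0, 30, 0, 0, 0, 0, 0, 25, 0, 0, 0, 0, 0, 20, 0, 0, 0, 0, 0, 8, 0, 0, 0, 0, 0, 0, 0, 0, 0, 0, 0, 0, 0, 0, 0]'

```text
clock: 2.95
tcp_pos: [0.5708, -0.0115, 0.2168]
ee_rot: [-0.0, 0.79, -0.613, 0.001]
ft_force: [0.5, -0.3, 0.5]
grip_width: 0.093
```

>>> move_arm --rows '[-0.7, 0, 3, 0, 0, 0, 0, 0, 0, 0, 0, 0]'

```text
clock: 3.15
tcp_pos: [0.5705, -0.0102, 0.213]
ee_rot: [-0.0, 0.79, -0.613, 0.0]
ft_force: [0.4, -1.0, -0.4]
grip_width: 0.0931
```

>>> move_arm --rows '[0, 0, 0, 0, 0, 0, 0, 0, 0, 0, 0, 0, 0, 0, 0, 0, 0, 0, 0, 0, 0, 0, 0, 0, 0, 0, 0, 0, 0, 0, 0, 0, 0, 0, 0, 0, 0, 0, 0, 0, 0, 0, 0, 0, 0, 0, 0, 0]' --grip 0 --grip_force 25

```text
clock: 3.95
tcp_pos: [0.5704, -0.0102, 0.2126]
ee_rot: [0.0, 0.79, -0.613, -0.0]
ft_force: [0.0, -0.1, 0.6]
grip_width: 0.0334
```

>>> move_arm --rows '[0, 0, 0, 0, 0, 0, 0, 0, 0, 0, 0, 0, 0, 0, 0, 0, 0, 0, 0, 0, 0, 0, 0, 0]'

```text
clock: 4.35
tcp_pos: [0.5705, -0.0102, 0.2126]
ee_rot: [-0.0, 0.79, -0.613, 0.0]
ft_force: [0.5, -0.3, 0.8]
grip_width: 0.026
```

Gripped at 26 mm. Now I'll lift 22 mm and check.

>>> move_arm --rows '[0, 0, 0, 0, 0, 0, 0, 0, -5, 0, 0, 0, 0, 0, -6, 0, 0, 0, 0, 0, -6, 0, 0, 0, 0, 0, -5, 0, 0, 0, 0, 0, 0, 0, 0, 0, 0, 0, 0, 0, 0, 0]'

```text
clock: 5.05
tcp_pos: [0.5704, -0.0102, 0.2347]
ee_rot: [-0.0, 0.79, -0.613, 0.0]
ft_force: [-0.1, -0.2, -1.4]
grip_width: 0.0259
```

Run:
```python
from h import *
p,d=optics.snapshot("side"); cv2.imwrite("pics/s2.png",cv2.resize(p[60:360,200:500,::-1],(600,600)))
```

```text
(no output)
```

View pics/s2.png

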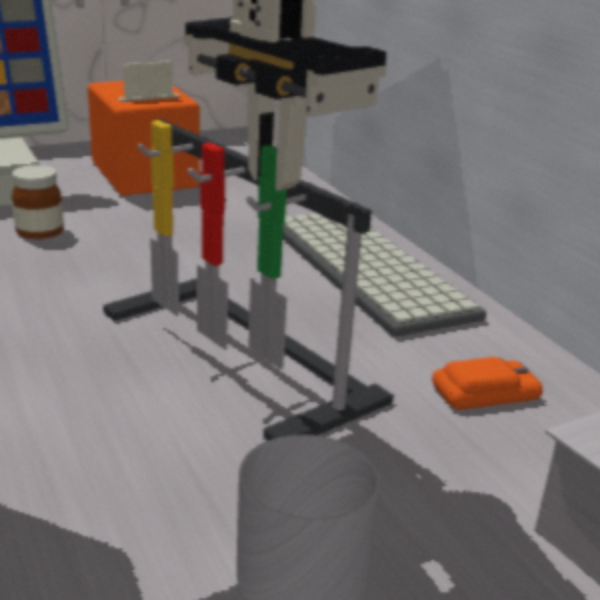

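Green is lifted and still vertical, with the hook tip at crop position (258,205) now inside the slot. Now I'll draw it along −x, then raise it.

>>> move_arm --rows '[0, 8, 0, 0, 0, 0, 0, 10, 0, 0, 0, 0, 0, 12, 0, 0, 0, 0, 0, 12, 0, 0, 0, 0, 0, 12, 0, 0, 0, 0, 0, 12, 0, 0, 0, 0, 0, 9, 0, 0, 0, 0, 0, 0, 0, 0, 0, 0]'

```text
clock: 5.9
tcp_pos: [0.4969, -0.0291, 0.2349]
ee_rot: [-0.0, 0.79, -0.613, 0.0]
ft_force: [-0.2, -0.6, -1.0]
grip_width: 0.0258
```

>>> move_arm --rows '[0, 0, -15, 0, 0, 0, 0, 0, -20, 0, 0, 0, 0, 0, -20, 0, 0, 0, 0, 0, -20, 0, 0, 0, 0, 0, -20, 0, 0, 0, 0, 0, -10, 0, 0, 0, 0, 0, 0, 0, 0, 0]'

```text
clock: 6.6
tcp_pos: [0.4984, -0.0289, 0.3405]
ee_rot: [-0.001, 0.79, -0.613, 0.001]
ft_force: [-0.1, 0.9, -0.9]
grip_width: 0.0255
```

Run:
```python
from h import *
s=status.read_state();print(s['tcp_pos'])
p,d=optics.snapshot("side"); cv2.imwrite("pics/s3.png",p[:,:,::-1])
p,d=optics.snapshot("scene"); cv2.imwrite("pics/c3.png",p[:,:,::-1]);np.savez("c3.npz",p=p,d=d)
```

```text
[ 0.49836723 -0.02890242  0.3405414 ]
```

View pics/s3.png

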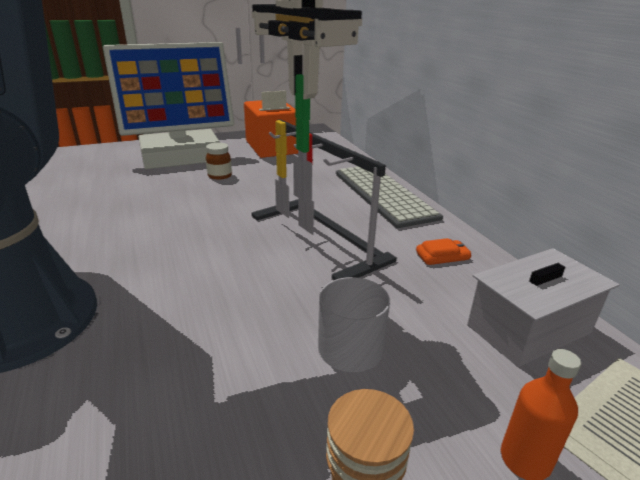

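The spatula is free of the hook and hanging vertical, with its blade bottom at about z 0.158. Next I'll move it over the pot.

>>> move_arm --rows '[12, 3, 0, 0, 0, 0, 25, 6, 0, 0, 0, 0, 30, 8, 0, 0, 0, 0, 33, 9, 0, 0, 0, 0, 33, 9, 0, 0, 0, 0, 33, 9, 0, 0, 0, 0, 30, 8, 0, 0, 0, 0, 22, 5, 0, 0, 0, 0, 0, 0, 0, 0, 0, 0, 0, 0, 0, 0, 0, 0]'

```text
clock: 7.7
tcp_pos: [0.4964, -0.2546, 0.3388]
ee_rot: [0.0, 0.79, -0.613, -0.001]
ft_force: [-0.6, 1.1, -1.2]
grip_width: 0.0256
```

Run:
```python
from h import *
from scipy.optimize import least_squares
np.set_printoptions(precision=4,suppress=True)
s=status.read_state();print(s['clock'],s['tcp_pos'],s['ee_rot'],s['grip_width'])
for n in("side","scene"):
    p,d=optics.snapshot(n); cv2.imwrite(f"pics/{n}4.png",p[:,:,::-1]); W=cloud(n,d)
    h=cv2.cvtColor(p,cv2.COLOR_RGB2HSV);H,S,V=[h[...,i].astype(int) for i in range(3)]
    near=(np.hypot(W[...,0]-.497,W[...,1]+.2545)<.075)
    g=near&(abs(H-65)<15)&(S>110)&(W[...,2]>.15)
    Q=W[g];print(n,'green',len(Q),np.percentile(Q,[2,50,98],axis=0))
    b=near&(S<60)&(W[...,2]>.12)&(W[...,2]<.23);Q=W[b]
    if len(Q):print('blade',len(Q),np.percentile(Q,[2,50,98],axis=0))
    m=near&(S<60)&(W[...,2]>.03)&(W[...,2]<.11);Q=W[m]
    f=lambda a:(lambda r:np.minimum(abs(r-.052),abs(r-.049)))(np.hypot(Q[:,0]-a[0],Q[:,1]-a[1]))
    r=least_squares(f,[.497,-.2545],loss='soft_l1',f_scale=.002);print('pot',r.x,len(Q))
```

```text
7.7 [ 0.4964 -0.2546  0.3388] [ 0.      0.7899 -0.6133 -0.0008] 0.02559590650715032
side green 1630 [[ 0.4878 -0.2683  0.2533]
 [ 0.4925 -0.2602  0.3116]
 [ 0.5037 -0.2451  0.3708]]
blade 1311 [[ 0.4881 -0.2807  0.1582]
 [ 0.4953 -0.2578  0.1946]
 [ 0.5031 -0.2297  0.2284]]
pot [ 0.498  -0.2545] 4766
scene green 710 [[ 0.4912 -0.2656  0.2549]
 [ 0.4993 -0.2524  0.3106]
 [ 0.5036 -0.2402  0.3721]]
blade 682 [[ 0.487  -0.2793  0.1594]
 [ 0.4955 -0.2519  0.1955]
 [ 0.5023 -0.228   0.2288]]
pot [ 0.497  -0.2545] 2160
```

View pics/side4.png

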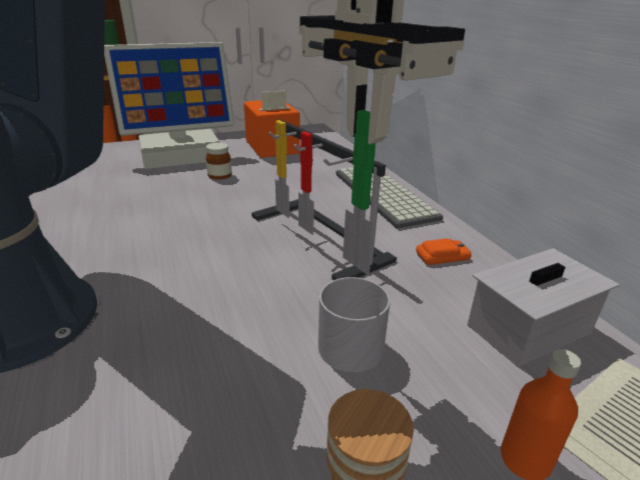

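View pics/scene4.png

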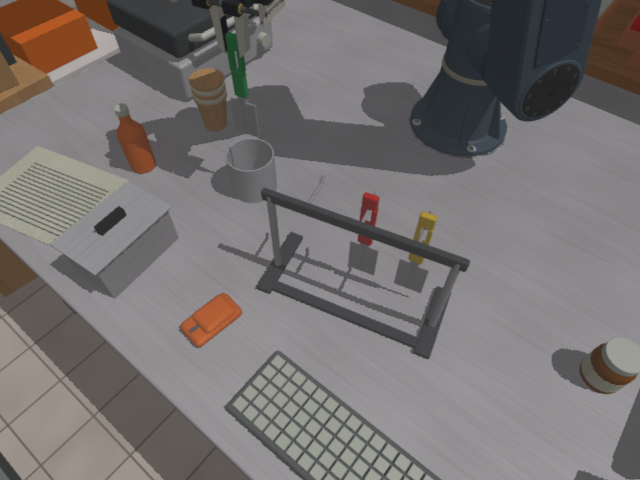

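The side view shows the blade centred over the pot, and red and yellow still hanging. The blade's lower edge is at about z 0.156, so I'll lower about 142 mm and then creep down.

>>> move_arm --rows '[0, 0, 15, 0, 0, 0, 0, 0, 22, 0, 0, 0, 0, 0, 25, 0, 0, 0, 0, 0, 25, 0, 0, 0, 0, 0, 22, 0, 0, 0, 0, 0, 15, 0, 0, 0, 0, 0, 10, 0, 0, 0, 0, 0, 5, 0, 0, 0, 0, 0, 0, 0, 0, 0, 0, 0, 0, 0, 0, 0]'

```text
clock: 8.8
tcp_pos: [0.4972, -0.2542, 0.2013]
ee_rot: [-0.0, 0.79, -0.613, 0.001]
ft_force: [-0.8, 0.3, -1.4]
grip_width: 0.0256
```

>>> move_arm --rows '[0, 0, 4, 0, 0, 0, 0, 0, 3, 0, 0, 0, 0, 0, 2, 0, 0, 0, 0, 0, 0, 0, 0, 0, 0, 0, 0, 0, 0, 0]'

```text
clock: 9.3
tcp_pos: [0.4968, -0.2542, 0.1916]
ee_rot: [0.0, 0.79, -0.613, -0.0]
ft_force: [0.1, 0.4, -1.0]
grip_width: 0.0257
```

>>> move_arm --rows '[0, 0, 1, 0, 0, 0, 0, 0, 1, 0, 0, 0, 0, 0, 0, 0, 0, 0, 0, 0, 0, 0, 0, 0]'

```text
clock: 9.7
tcp_pos: [0.4969, -0.2542, 0.1896]
ee_rot: [-0.0, 0.79, -0.613, -0.0]
ft_force: [0.3, 0.4, -0.8]
grip_width: 0.026
```

>>> move_arm --rows '[0, 0, 0.7, 0, 0, 0, 0, 0, 0, 0, 0, 0, 0, 0, 0, 0, 0, 0, 0, 0, 0, 0, 0, 0]'

```text
clock: 10.1
tcp_pos: [0.4969, -0.2542, 0.189]
ee_rot: [-0.0, 0.79, -0.613, 0.0]
ft_force: [0.8, -0.3, -0.8]
grip_width: 0.0257
```

Run:
```python
from h import *
s=status.read_state();print(s['tcp_pos'],s['ft_force'])
p,d=optics.snapshot("side"); cv2.imwrite("pics/side5.png",p[:,:,::-1]);W=cloud("side",d)
h=cv2.cvtColor(p,cv2.COLOR_RGB2HSV);near=(np.hypot(W[...,0]-.497,W[...,1]+.2545)<.075)
g=near&(abs(h[...,0].astype(int)-65)<15)&(h[...,1]>110)&(W[...,2]>.05);print(np.percentile(W[g],[1,50,99],axis=0))
```

```text
[ 0.49686266 -0.25419181  0.18895818] [ 0.79970234 -0.29888759 -0.83642442]
[[ 0.48803474 -0.26833454  0.10247616]
 [ 0.49282726 -0.25941327  0.16076938]
 [ 0.50482961 -0.24466239  0.22200746]]
```

View pics/side5.png

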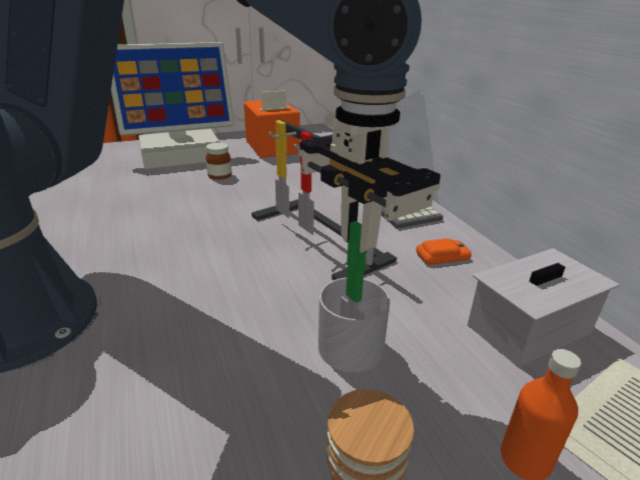

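The spatula is vertical in the pot, about 1–2 mm above the inner floor, with no contact load. Releasing.

>>> move_arm --rows '[0, 0, 0, 0, 0, 0, 0, 0, 0, 0, 0, 0, 0, 0, 0, 0, 0, 0, 0, 0, 0, 0, 0, 0, 0, 0, 0, 0, 0, 0, 0, 0, 0, 0, 0, 0, 0, 0, 0, 0, 0, 0, 0, 0, 0, 0, 0, 0]' --grip 0.8

```text
clock: 10.95
tcp_pos: [0.4968, -0.2542, 0.1889]
ee_rot: [0.0, 0.79, -0.613, -0.0]
ft_force: [0.6, 0.4, -0.2]
grip_width: 0.0743
```

Run:
```python
from h import *
a=optics.snapshot("side")[0];b=optics.snapshot("wrist")[0]
cv2.imwrite("pics/r6.png",cv2.resize(np.hstack([a[150:400,220:500],b[150:400,180:460]])[:,:,::-1],(800,357)))
```

```text
(no output)
```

View pics/r6.png

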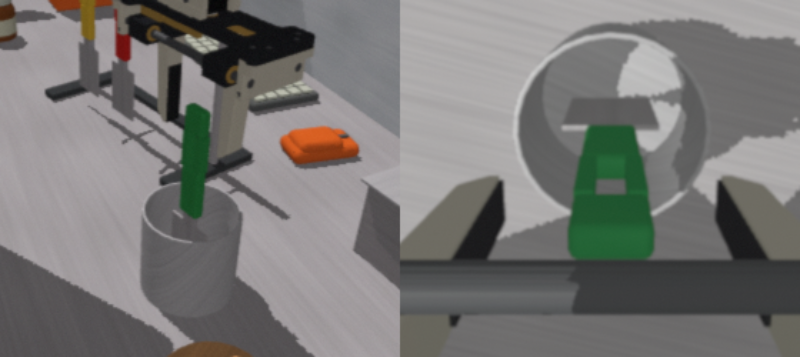

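The spatula stands in the pot with clear gaps to both fingers. I'll retreat straight up.

>>> move_arm --rows '[0, 0, -10, 0, 0, 0, 0, 0, -25, 0, 0, 0, 0, 0, -35, 0, 0, 0, 0, 0, -40, 0, 0, 0, 0, 0, -40, 0, 0, 0, 0, 0, 0, 0, 0, 0, 0, 0, 0, 0, 0, 0, 0, 0, 0, 0, 0, 0, 0, 0, 0, 0, 0, 0, 0, 0, 0, 0, 0, 0]'

```text
clock: 12.05
tcp_pos: [0.4966, -0.2541, 0.338]
ee_rot: [0.0, 0.79, -0.613, -0.001]
ft_force: [1.2, -1.0, 0.1]
grip_width: 0.0742
```

Run:
```python
from h import *
np.set_printoptions(precision=4,suppress=True)
for n in("side","scene"):
    p,d=optics.snapshot(n); cv2.imwrite(f"pics/{n}7.png",p[:,:,::-1]); W=cloud(n,d)
    h=cv2.cvtColor(p,cv2.COLOR_RGB2HSV)
    g=(np.hypot(W[...,0]-.497,W[...,1]+.2545)<.13)&(abs(h[...,0].astype(int)-65)<15)&(h[...,1]>110)&(W[...,2]>.05)
    print(n,np.percentile(W[g],[1,50,99],axis=0))
print(status.read_state()['clock'],status.read_state()['tcp_pos'])
```

```text
side [[ 0.4884 -0.2685  0.1018]
 [ 0.4936 -0.2624  0.166 ]
 [ 0.5051 -0.2458  0.2206]]
scene [[ 0.4901 -0.2641  0.1034]
 [ 0.4991 -0.2505  0.1687]
 [ 0.5042 -0.2399  0.2217]]
12.15 [ 0.4968 -0.2541  0.3384]
```

View pics/side7.png

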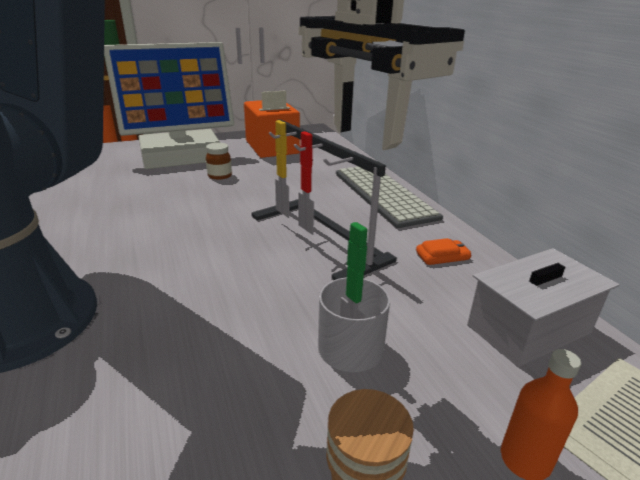

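View pics/scene7.png

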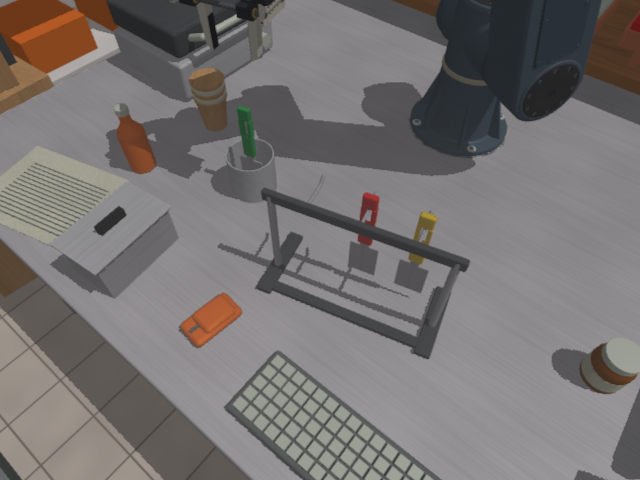

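Green stands in the upright pot, red and yellow are still on their hooks, and the gripper is clear of everything. Handing in.

Run:
```python
from h import *
print(order.hand_in())
```

```text
the job is handed in; nothing more can be done
None
```

The green spatula is now standing blade down in the steel pot, and the job was handed in at about 12 s of the 45 s allowed. I lifted it 22 mm, drew it 75 mm off its hook and carried it over the pot. I let go with the blade about 1–2 mm above the pot's inner floor, with no contact force showing.

**Last checks:** the side and scene pictures show:
- The green spatula is upright in the pot, with its handle top at about z 0.221 m.
- The pot is upright; I last measured its position just before lowering.
- The red and yellow spatulas are still on their hooks.
- The gripper is well clear above the pot.

No check failed or disagreed beyond 1–3 mm between cameras. The spatula was standing freely, almost vertical, and I saw no sign of it leaning on the rim, so it could still settle against it.

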